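# Get the shallow topping box out of the middle of the stack

## Robot

A 6-joint arm with a two-finger parallel gripper is mounted at the origin on the work surface. World frame = base frame: x ahead of the robot, y to its left, z up, the work surface at z = 0. Lengths are in m, angles in rad, forces in N, time in s.
With the tool pointing down it reaches from about 0.325 to 0.9 m from the base axis. Payload 6.1 kg.
Tool frame: the origin (TCP) lies at the very end of the fingers, on their centre line; the grasp point (between the pads) lies ctrl.grip_point_offset behind it (ctrl.grip_point_offset is the distance from the TCP to the grasp point, in m); y points along the fingers, x is the direction in which the jaws open and shut, and the axes are right-handed (so a half turn about y gives the same grasp; the last joint's range is limited). The gripper opens to 85 mm and grips with 20 to 120 N. Pads are 22 mm wide; open, the fingers measure 114 mm over their backs; the gripper's body (76 mm by 85 mm) begins 54 mm behind the grasp point. The pads swing forward as they close: fully open they stand 13 mm farther back than shut.
Start: joints at [1.191, 0.22, 1.526, -0, 1.395, -0.126], TCP at [0.157, 0.605, 0.231] pointing down, gripper open.
Joint ranges: [-2.98, 2.98], [-0.91, 2.08], [0.09, 2.57], [-1.24, 4.39], [0.2, 2.65], [-2.68, 2.68]. Speed limits (rad/s): [2.57, 2.57, 3.01, 3.14, 3.14, 3.14].

## Interface

Orientations are given as [roll, pitch, yaw] about the fixed x, y, z axes, in that order (R = Rz(yaw) Ry(pitch) Rx(roll)).
In Python, from cell import ctrl, grab_frame, camera_info, trace gives the robot as it stands. The module is installed in compiled form; this text tells all that it offers.
- The arm moves only by the tool drive_tool, never from a script. Its argument "motion" is a list of rows, each a list of 5 numbers: the shift along the tool's x, y, z in units of 60 mm (1.0 is 60 mm), then the turn about the tool's y in degrees, then the closure, from 0 (fully open) to 1 (shut). In form: [[tx, ty, tz, twist, grip], ...]. A call has 1 to 20 rows; each row shifts and turns the commanded pose from where the row before left it, along the tool's axes as they then stand; what a row does not reach is not made up. A row lasts 1/8 s, in which the tool goes at most 62.5 mm and 10.7 degrees, less where a joint would pass 70% of its speed; a pose out of reach is approached as far as the arm can. A call is refused whole if a number of a shift passes 1 or a number of a turn 10.7, either way. A call with a gripper value outside its range is refused whole. The fingers move at their own pace and stop on an object; "grip_force" is the grip in N (left out, the last holds). Time passes only in rows, so rows that do not move let the fingers close. It gives the time, the measured TCP pose, the force and the opening at its end, in the units of the state.
- ctrl.get_state(): the state, without advancing time (a new reading comes with each control period).
- grab_frame(name): name is "scene" or "top"; returns the picture (384x512x3 uint8, blue, green, red); there is no depth.
- camera_info(name): a dict with "fx", "fy", "cx", "cy" (pixels), "k1" (the pictures are not rectified: a ray, as slopes to the right and down, at radius r is drawn at 1 + k1 r^2 times it, then the intrinsics apply), "R" (3x3) and "t" (3): a world point X has camera coordinates R X + t. Camera axes: x right, y down, z forward; pixel columns grow to the right and rows downward; lengths in m; the calibration is good to about 2 mm. A picture is of the moment at which its call begins. camera_info takes no time and is no camera call.
- ctrl.close_job(): hands the job in, once; it reports no verdict.
Trained networks look in the newest picture that a camera, given by its name, has taken for a name from the list of things; names that differ only in an ending like _2 or _b are one class to them, and where a whole thing is asked for, a point or a joint stands for the part that bears it (a point fixed in the world has none). Each returns a list of dicts, best first, with "conf" (0 to 1); they miss things now and then, are a little off and sometimes report something else, mostly with a low value. They report only what shows in the picture. A call takes as long as a camera call. They do not tell look-alikes from the thing itself.
- trace(name, camera): "mask" (384x512 bool, what is visible of it) and "location" ([row, column] in pixels, amid what is visible of it).
The state is a dict: "t": time; "joints": joint angles; "qvel": joint speeds; "joint_torque": joint torques, N m; "ee_pos": TCP position; "orientation": TCP orientation; "contact_force": force on the tool from outside, world axes, zero at the start; "moment": the same for the moment, N m; "finger_gap": finger opening in m.
Only numpy, scipy, OpenCV 4.12 (cv2) and the standard library are available. Lean on these libraries where they do the work, as an engineer would, in place of code of your own. Each camera call takes 0.05 s, during which the arm holds its last target.

## Task

The shallow lidded box in the middle of the stack belongs in the topping rail. Lift the top box off and stand it on the worktop, put the shallow box in the rail's empty bay so that it stands flat on the drain plate, then restack the top box squarely on the bottom one, its foot down inside the lid's border. Keep the boxes upright and set them down rather than drop them, leave the bottom box where it stands and do not disturb the other boxes, bottles and utensils.

Things in the scene. Friction and masses are not known exactly. Their poses are not given: they have to be found in the camera images.
- top_box: Top box of the stack, deep: 120 x 64 x 70 mm high, 0.45 kg. Steel body 114 x 59 mm; fixed-on white lid 120 x 64 mm, its upright skirt from 16 to 4 mm below the top edge: grip there, across the 64 mm. A border stands 4 mm above the lid's panel (opening 115 x 59 mm); the foot of the box above (110 x 54, 6 mm high) drops inside it. Origin: centre of the underside; x along the length, y across, z up.
- middle_box: Shallow box in the middle of the stack: same make and 120 x 64 mm plan as the top box, but 50 mm high, 0.3 kg. At the start its origin is 66 mm above the bottom box's, and the top box's origin is 46 mm above its own. Origin: centre of the underside; x along the length, y across, z up.
- bottom_box: Bottom box of the stack, the same as the top box: 120 x 64 x 70 mm high, 0.45 kg, loose on the worktop. A box nested on its lid has its origin 66 mm above this one's. Origin: centre of the underside; x along the length, y across, z up.
- rail: Topping rail: low steel tray fixed on the worktop, 76 x 388 mm, three bays end to end at y = -128, 0, +128 mm. A bay is 124 (along y) x 68 mm inside; floor 6 mm, wall tops 30 mm above the worktop (32 with bead); in the middle 68 mm of each bay the long walls are scooped down to 9 mm for the fingers. Origin: centre of the underside; x across, y along the rail.
- drain_plate: Bare perforated drain plate, 112 x 58 x 3 mm, fixed on the floor of the rail's one empty bay, centred in it. A box standing on it has its underside 9 mm above the worktop. Origin: centre of the plate's underside; y along the bay, x across.
- rail_box_a: A shallow box, the same as the middle box, already standing in a bay of the rail. Origin: centre of the underside; x along the length, y across, z up.
- rail_box_b: Another shallow box, the same, already standing in another bay of the rail. Origin: centre of the underside; x along the length, y across, z up.
- squeeze_a: Yellow squeeze bottle, 56 mm across, 198 mm high, standing on the worktop. Origin: centre of its underside.
- squeeze_b: White squeeze bottle, 56 mm across, 198 mm high, standing on the worktop. Origin: centre of its underside.
- shaker: Glass shaker with steel cap, 50 mm across, 90 mm high, standing on the worktop. Origin: centre of its underside.
- dip_pot: Small open steel dip pot, 62 mm across, 36 mm high, standing on the worktop to the right of the clear space (y = -0.18 to 0.08 m, x = 0.36 to 0.51 m) that lies between robot and rail. Origin: centre of its underside.
- tongs: Steel kitchen tongs with black tips, 245 mm long, 30 mm wide, 22 mm high, lying on the worktop along their x. Origin: underside, near the middle.
There are look-alikes about, which are no part of the job. Leave any blue look-alike of the middle_box alone.

How it is judged:
On the way, in this order (a step that is already met when the one before it is completed fails the run):
1. the top box is off the stack and stands on the worktop (height (world z) of top_box below 0.006 m and angle between top_box's own z axis and vertical below 0.05 rad and horizontal distance between top_box and bottom_box above 0.062 m), for 0.2 s.
2. the shallow box stands flat in the rail's empty bay (horizontal distance between middle_box and drain_plate below 0.01 m and z of middle_box in the frame of rail below 0.0115 m and angle between middle_box's own z axis and vertical below 0.03 rad and angle between the x axis of middle_box and the y axis of rail, either way round below 0.12 rad), for 0.2 s.
At the end, for the whole second after the job is handed in: Shallow box flat on the drain plate in the empty bay (within 10 mm, underside below 11.5 mm, 0.12 rad); top box nested on the bottom box (centres within 6 mm, undersides 63 to 68 mm apart, tilt under 0.022, parallel within 0.1 rad); bottom box upright within 25 mm of its start; all at rest (all of step 2 and horizontal distance between top_box and bottom_box below 0.006 m and z of top_box in the frame of bottom_box between 0.063 and 0.068 m and angle between top_box's own z axis and vertical below 0.022 rad and angle between the x axis of top_box and the x axis of bottom_box, either way round below 0.1 rad and distance of bottom_box from where it was at the start of the episode below 0.025 m and angle between bottom_box's own z axis and vertical below 0.03 rad and height (world z) of bottom_box below 0.006 m and linear speed of each of top_box, middle_box, bottom_box below 0.02 m/s); the robot touches nothing.
It fails at once if a box is dropped: it moves faster than 0.6 m/s (a fall of about 18 mm) while the fingers do not hold it ((linear speed of top_box above 0.6 m/s and contact force between the fingers and top_box below 0.1 N) or (linear speed of middle_box above 0.6 m/s and contact force between the fingers and middle_box below 0.1 N) or (linear speed of bottom_box above 0.6 m/s and contact force between the fingers and bottom_box below 0.1 N)).
It fails at once if one of the three stacked boxes is tipped by more than 0.5 rad (angle between any of top_box, middle_box, bottom_box's own z axis and vertical above 0.5 rad).
It fails at once if a box already in the rail is moved by more than 20 mm (distance of any of rail_box_a, rail_box_b from where it was at the start of the episode above 0.02 m).
It fails at once if a bottle, the shaker, the dip pot or the tongs are moved by more than 30 mm (distance of any of squeeze_a, squeeze_b, shaker, dip_pot, tongs from where it was at the start of the episode above 0.03 m).
It also fails if it takes over 70 s, if anything falls off the work surface, if the arm or the gripper's body presses on something with over 40 N, if the wrist force passes 120 N, or if a joint passes its speed limit or range.

## Working session

There is one attempt and no reset: what is moved stays moved. The work goes in short steps, Python scripts to look and compute and a tool call to move; the robot and the scene stay as the last step left them, time stands still between calls to the robot, and variables do not carry over. Pictures are saved under pics/ and viewed, and the job is handed in when it is done.

Besides the shell and the picture viewer there is one more tool, called after "Emit:" as name([rows], argument=value, ...), one row to a line, values as JSON. drive_tool: Moves the arm, as the interface text tells. Its arguments: {"type":"object","properties":{"motion":{"type":"array","items":{"type":"array","items":{"type":"number"}}},"grip_force":{"type":"number"}},"required":["motion"]}

```bash
mkdir -p pics; python3 - <<'E'
from cell import ctrl, grab_frame, camera_info, trace
import cv2
print(ctrl.get_state(), ctrl.grip_point_offset)
for n in("scene","top"):
    im=grab_frame(n); cv2.imwrite(f"pics/{n}0.png",im)
    print(n,camera_info(n))
E
```

```text
{'t': 0.0, 'joints': array([ 1.19090441e+00,  2.21229566e-01,  1.52761863e+00,  1.71322431e-05,
        1.39468914e+00, -1.26098103e-01]), 'qvel': array([-4.95948738e-04,  3.72327481e-04, -4.82799829e-05,  6.17436826e-06,
        4.26454444e-06,  2.22612508e-03]), 'joint_torque': array([ 4.82565156e-04, -4.96886837e+01, -3.89398706e+01, -7.73571560e-05,
        1.11389966e-02,  5.68947769e-05]), 'ee_pos': array([0.15669504, 0.60441453, 0.23019313]), 'orientation': array([-1.57053503,  0.00192712,  1.31699975]), 'contact_force': array([0.13210648, 0.19103395, 0.37533042]), 'moment': array([ 0.01577187, -0.01792698,  0.04102405]), 'finger_gap': 0.08539143141657536} 0.0187
scene {'fx': 462.20369161178684, 'fy': 462.20369161178684, 'cx': 251.30033993904118, 'cy': 186.61414150493258, 'k1': -0.11923142578894096, 'R': array([[ 0.57901362,  0.81528448, -0.00737843],
       [ 0.58889464, -0.42445644, -0.68777892],
       [-0.5638673 ,  0.39388824, -0.72588272]]), 't': array([-0.27210132, -0.21552729,  1.69353389])}
top {'fx': 399.80728887781845, 'fy': 399.80728887781845, 'cx': 255.21989681162898, 'cy': 189.97194563098907, 'k1': -0.02472137646478031, 'R': array([[-0.01153004, -0.99971559, -0.02087587],
       [-0.98716777,  0.0147057 , -0.15900797],
       [ 0.15926974,  0.01877461, -0.98705657]]), 't': array([0.01068875, 0.49093942, 1.41508317])}
```

View pics/scene0.png

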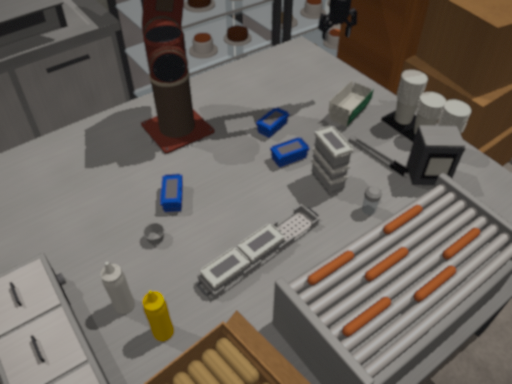

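View pics/top0.png

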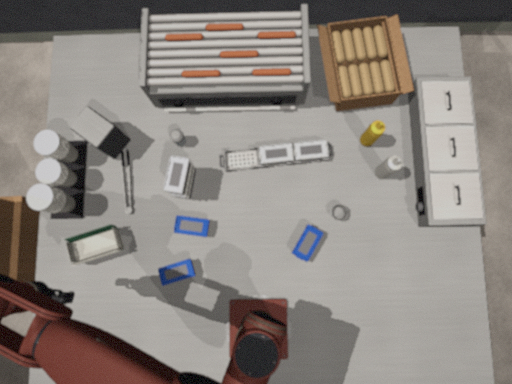

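The stack is at scene (332,160) / top (180,175). The empty bay with the perforated plate is at scene (298,224) / top (241,159), at the rail's left end in the top view. The blue look-alikes are at top (192,226), (177,271) and (308,242), and they're not part of the job.

```bash
cat > h.py <<'E'
from cell import ctrl, grab_frame, camera_info, trace
import cv2, numpy as np
from scipy.optimize import least_squares
def proj(n,X):
    c=camera_info(n);X=np.atleast_2d(X);p=X@np.array(c["R"]).T+np.array(c["t"]);s=p[:,:2]/p[:,2:]
    d=1+c["k1"]*(s**2).sum(1,keepdims=True)
    return s*d*c["fx"]+[c["cx"],c["cy"]]
def back(n,uv,z):
    c=camera_info(n);uv=np.atleast_2d(np.asarray(uv,float))
    q=(uv-[c["cx"],c["cy"]])/c["fx"];s=q.copy()
    for _ in range(20): s=q/(1+c["k1"]*(s**2).sum(1,keepdims=True))
    R=np.array(c["R"]);t=np.array(c["t"]);d=np.c_[s,np.ones(len(s))]@R;o=-R.T@t
    return o+d*((z-o[2])/d[:,2])[:,None]
def crop(n,im,u,v,w,h,k,fn):
    c=im[v:v+h,u:u+w];cv2.imwrite(fn,cv2.resize(c,None,fx=k,fy=k,interpolation=cv2.INTER_CUBIC))
def rect(x,y,yaw,L,W,z):
    c,s=np.cos(yaw),np.sin(yaw);a=np.array([[L,W],[L,-W],[-L,-W],[-L,W]])/2
    return np.c_[a@np.array([[c,s],[-s,c]])+[x,y],np.full(4,z)]
E
python3 - <<'E'
from h import *
s=cv2.imread("pics/scene0.png");t=cv2.imread("pics/top0.png")
crop("s",s,290,110,80,90,6,"pics/c1.png");crop("t",t,145,135,100,75,8,"pics/c2.png")
crop("s",s,190,195,140,105,5,"pics/c3.png");crop("t",t,210,130,130,50,6,"pics/c4.png")
for n in("scene","top"):
    grab_frame(n)
    for k in("top_box","middle_box","bottom_box","rail","drain_plate","squeeze_a","shaker","dip_pot","tongs"):
        for d in trace(k,n):
            m=d["mask"];print(n,k,round(d["conf"],2),np.round(d["location"],1),m.sum(),back(n,[d["location"][::-1]],0.0).round(3)[0][:2])
    print(ctrl.get_state()["t"])
E
```

```text
scene top_box 0.57 [148.6 333. ] 1115 [0.419 0.387]
scene middle_box 0.95 [167.2 326.8] 409 [0.476 0.306]
scene middle_box 0.92 [191.8 170.1] 817 [ 0.268 -0.175]
scene middle_box 0.9 [151.3 291.1] 801 [0.344 0.259]
scene middle_box 0.64 [121.6 275.4] 632 [0.182 0.314]
scene rail 0.93 [257.4 269.9] 1157 [ 0.656 -0.068]
scene drain_plate 0.71 [226.1 294.5] 500 [0.608 0.059]
scene squeeze_a 0.82 [290.5 117.2] 1140 [ 0.504 -0.468]
scene squeeze_a 0.8 [314.7 155.6] 1117 [ 0.628 -0.415]
scene shaker 0.79 [198.2 374. ] 443 [0.669 0.334]
scene dip_pot 0.78 [234.8 154.5] 348 [ 0.394 -0.296]
scene dip_pot 0.66 [156.1 378.7] 565 [0.54 0.49]
scene dip_pot 0.42 [149.  330.5] 1066 [0.415 0.378]
scene tongs 0.95 [156.2 379.9] 611 [0.543 0.493]
0.6
top top_box 0.76 [178.2 176.5] 799 [0.547 0.302]
top middle_box 0.88 [226.5 189.3] 658 [0.364 0.25 ]
top middle_box 0.73 [273.7 174.9] 693 [0.193 0.301]
top middle_box 0.73 [247.4 303.5] 670 [ 0.283 -0.169]
top middle_box 0.64 [170.4 188.6] 69 [0.576 0.256]
top bottom_box 0.62 [184.9 188.7] 151 [0.52  0.255]
top rail 0.93 [162.  255.6] 176 [0.604 0.002]
top rail 0.44 [176.4 177.5] 779 [0.554 0.298]
top rail 0.36 [135.8 177.9] 173 [0.713 0.3  ]
top drain_plate 0.66 [157.4 243.8] 432 [0.623 0.047]
top squeeze_a 0.74 [132.1 370.2] 405 [ 0.714 -0.436]
top shaker 0.68 [135.7 177.7] 188 [0.713 0.3  ]
top dip_pot 0.58 [211.3 335.9] 234 [ 0.413 -0.292]
top dip_pot 0.55 [189.1 127.5] 159 [0.508 0.487]
top tongs 0.6 [182.9 127.2] 288 [0.532 0.489]
1.1
```

```bash
python3 - <<'E'
import cv2,numpy as np
ims=[cv2.imread(f"pics/c{i}.png") for i in (1,2)]
h=540
o=np.zeros((600,1300,3),np.uint8)
a=ims[0];b=ims[1]
print(a.shape,b.shape)
E
```

```text
(540, 480, 3) (600, 800, 3)
```

View pics/c1.png

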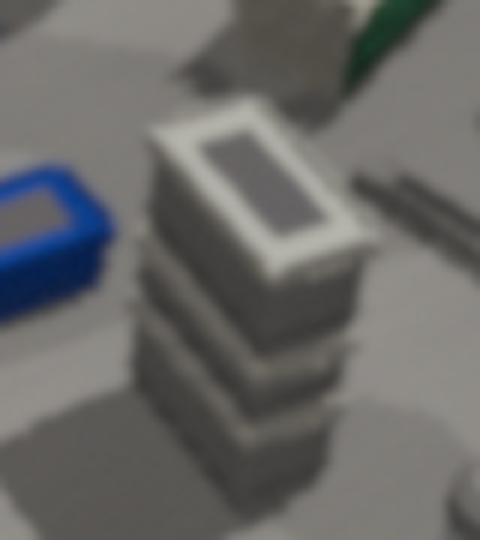

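View pics/c2.png

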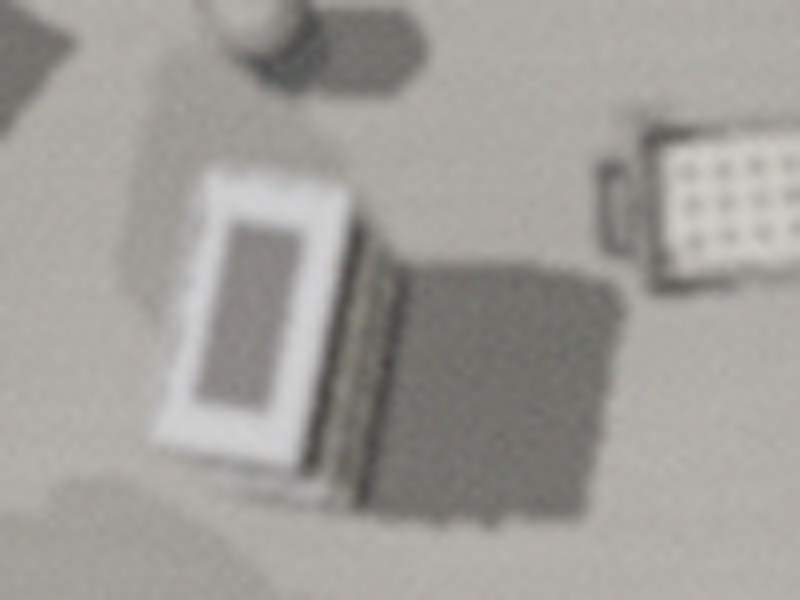

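View pics/c3.png

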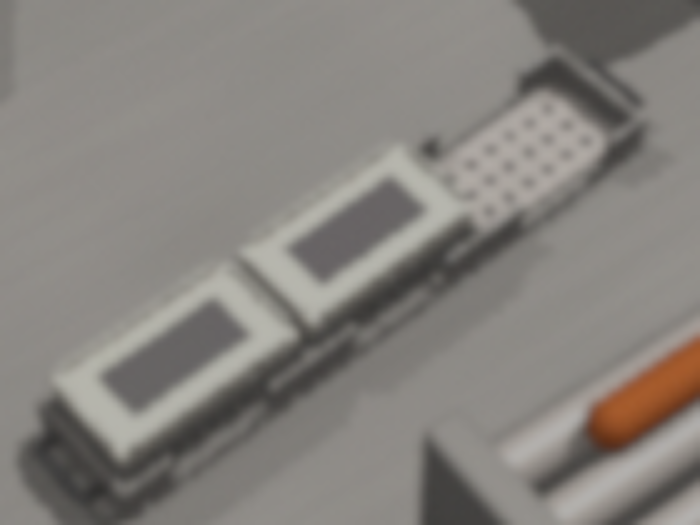

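View pics/c4.png

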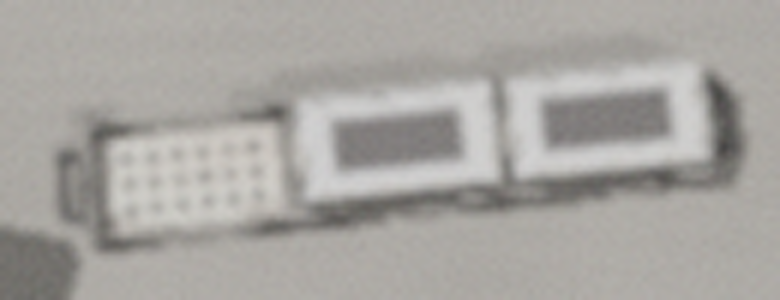

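```bash
python3 - <<'E'
from h import *
S=np.array([[152,130],[255,97],[378,243],[270,275]])/6+[290-.42,110-.42]
T=np.array([[155,440],[205,172],[352,190],[303,468]])/8+[145-.44,135-.44]
# order: match rect ordering; x axis along length
def fit(obs,L,W,z,p0,name):
    def r(p):
        out=[]
        for n,Q in obs.items(): 
            P=proj(n,rect(*p[:3],L,W,z))
            d=np.linalg.norm(P[:,None]-Q[None],axis=2)
            # cyclic best assign
            best=min((np.concatenate([(P-np.roll(Q[::s],k,0)).ravel()]) for k in range(4) for s in(1,-1)),key=lambda e:(e**2).sum())
            out.append(best)
        return np.concatenate(out)
    q=least_squares(r,p0);print(name,list(obs),q.x.round(4),"rms px",np.sqrt((q.fun**2).mean()).round(2));return q.x
p0=[.5,.28,0.1]
for z in(.182,):
  fit({"scene":S,"top":T},.12,.064,z,p0,"lid");fit({"scene":S},.12,.064,z,p0,"lid");fit({"top":T},.12,.064,z,p0,"lid")
# drain plate top c3 c4
PS=np.array([[440,170],[540,90],[607,143],[480,225]])/5+[190-.4,195-.4]
PT=np.array([[105,147],[277,122],[284,213],[108,238]])/6+[210-.42,130-.42]
q0=[.62,.04,1.6]
fit({"top":PT},.112,.058,.009,q0,"plate");fit({"scene":PS},.112,.058,.009,q0,"plate")
# rail box lids
AT=np.array([[293,103],[495,80],[500,185],[303,205]])/6+[210-.42,130-.42]
BT=np.array([[508,80],[707,62],[713,160],[517,182]])/6+[210-.42,130-.42]
AS=np.array([[243,255],[400,143],[473,213],[312,330]])/5+[190-.4,195-.4]
BS=np.array([[57,382],[227,262],[303,330],[120,462]])/5+[190-.4,195-.4]
for z in(.056,.059):
  fit({"scene":AS,"top":AT},.12,.064,z,[.6,-.08,1.6],"A");fit({"scene":BS,"top":BT},.12,.064,z,[.6,-.2,1.6],"B")
  fit({"top":AT},.12,.064,z,[.6,-.08,1.6],"A");fit({"scene":AS},.12,.064,z,[.6,-.08,1.6],"A")
E
```

```text
lid ['scene', 'top'] [ 0.527   0.2607 -0.1877] rms px 0.89
lid ['scene'] [ 0.5303  0.2571 -0.2148] rms px 0.43
lid ['top'] [ 0.5252  0.2626 -0.1602] rms px 0.45
plate ['top'] [0.6127 0.0539 1.6819] rms px 0.44
plate ['scene'] [0.61   0.0524 1.6692] rms px 2.45
A ['scene', 'top'] [ 0.6261 -0.0764  1.659 ] rms px 1.06
B ['scene', 'top'] [ 0.6372 -0.2035  1.6573] rms px 0.79
A ['top'] [ 0.6222 -0.073   1.6544] rms px 0.38
A ['scene'] [ 0.6293 -0.0792  1.661 ] rms px 0.57
A ['scene', 'top'] [ 0.6267 -0.077   1.6595] rms px 1.33
B ['scene', 'top'] [ 0.6379 -0.2039  1.6577] rms px 1.02
A ['top'] [ 0.6215 -0.0729  1.6545] rms px 0.36
A ['scene'] [ 0.6311 -0.0805  1.6614] rms px 0.61
```

```bash
cat >> h.py <<'E'
def edgefit(ims,L,W,z,p0,it=6,win=3.0,verbose=None,free=3,skip=()):
    """refine rect pose by edge search along normals"""
    p=np.array(p0,float)
    G={n:cv2.GaussianBlur(cv2.cvtColor(i,cv2.COLOR_BGR2GRAY).astype(np.float32),(0,0),.7) for n,i in ims.items()}
    fr=np.linspace(.12,.88,25);off=np.arange(-win,win+.01,.1)
    def pts(p,n):
        C=rect(*p,L,W,z);X=np.concatenate([C[i]+(C[(i+1)%4]-C[i])*fr[:,None] for i in range(4)])
        return proj(n,X)
    for k in range(it):
        T=[]
        for n in G:
            P=pts(p,n);C=proj(n,rect(*p,L,W,z));cen=C.mean(0)
            for i in range(4):
                if (n,i) in skip: continue
                d=C[(i+1)%4]-C[i];nn=np.array([d[1],-d[0]])/np.linalg.norm(d)
                if nn@(P[i*25+12]-cen)<0: nn=-nn
                Q=P[i*25:(i+1)*25]
                S=Q[:,None]+nn*off[None,:,None]
                v=cv2.remap(G[n],S[...,0].astype(np.float32),S[...,1].astype(np.float32),cv2.INTER_CUBIC)
                g=-np.gradient(v,axis=1)   # bright inside
                j=g.argmax(1);ok=(g.max(1)>.6)&(j>0)&(j<len(off)-1)
                for a in range(25):
                    if ok[a]: T.append((n,i*25+a,nn,Q[a]+nn*off[j[a]]))
        def r(q):
            PP={n:pts(q,n) for n in G}
            return np.array([(PP[n][a]-t)@nn for n,a,nn,t in T])
        s=least_squares(r,p,loss="soft_l1",f_scale=.3);p=s.x
    if verbose: print(verbose,list(ims),p.round(4),"n",len(T),"med",np.median(np.abs(r(p))).round(2))
    return p
E
python3 - <<'E'
from h import *
s=cv2.imread("pics/scene0.png");t=cv2.imread("pics/top0.png")
for nm,L,W,z,p in(("lid",.12,.064,.182,[.527,.2607,-.187]),("A",.12,.064,.056,[.625,-.076,1.657]),("B",.12,.064,.056,[.6372,-.2035,1.657]),("plate",.112,.058,.009,[.6127,.0539,1.66]),
  ):
    for ims in({"scene":s},{"top":t}): edgefit(ims,L,W,z,p,verbose=nm)
E
```

```text
lid ['scene'] [ 0.5281  0.2593 -0.1779] n 100 med 0.52
lid ['top'] [ 0.5265  0.2622 -0.1626] n 100 med 0.43
A ['scene'] [ 0.6284 -0.078   1.6488] n 100 med 0.71
A ['top'] [ 0.6236 -0.0718  1.6697] n 100 med 0.35
B ['scene'] [ 0.6389 -0.2059  1.6436] n 100 med 0.61
B ['top'] [ 0.635  -0.2015  1.6649] n 100 med 0.27
plate ['scene'] [0.6126 0.0471 1.6437] n 95 med 0.51
plate ['top'] [0.6139 0.0532 1.6701] n 100 med 0.41
```

```bash
cat >> h.py <<'E'
def plan(x,y,z,yaw=None,dyn=True):
    """shift from now (units of 60mm, tool axes after twisting first) """
    s=ctrl.get_state();p=s["ee_pos"];cy=s["orientation"][2]
    yaw=cy if yaw is None else yaw
    d=np.array([x,y,z])-p
    xt=np.array([np.cos(yaw),np.sin(yaw),0]);zt=np.array([-np.sin(yaw),np.cos(yaw),0])
    u=np.array([d@xt,-d[2],d@zt])/.06
    print("t",round(s["t"],2),"at",p.round(4),s["orientation"].round(4),"gap",round(s["finger_gap"],4),"twist deg",round(-np.degrees((yaw-cy+np.pi)%(2*np.pi)-np.pi),2),"units x,y,z",u.round(3),"norm mm",round(np.linalg.norm(d)*1e3,1))
E
python3 -c "
from h import *
plan(.527,.261,.230,1.401)"
```

```text
t 1.1 at [0.1569 0.6049 0.2313] [-1.5708e+00  1.0000e-04  1.3170e+00] gap 0.0852 twist deg -4.81 units x,y,z [-4.608  0.022 -7.048] norm mm 505.2
```

Emit:
drive_tool([
  [0,0,0,-4.8,0],
  [-0.384,0,-0.587,0,0],
  [-0.384,0,-0.587,0,0],
  [-0.384,0,-0.587,0,0],
  [-0.384,0,-0.587,0,0],
  [-0.384,0,-0.587,0,0],
  [-0.384,0,-0.587,0,0],
  [-0.384,0,-0.587,0,0],
  [-0.384,0,-0.587,0,0],
  [-0.384,0,-0.587,0,0],
  [-0.384,0,-0.587,0,0],
  [-0.384,0,-0.587,0,0],
  [-0.384,0,-0.587,0,0],
  [0,0,0,0,0],
  [0,0,0,0,0],
], grip_force=40)

```text
t: 2.98
ee_pos: [0.5264, 0.2611, 0.2311]
orientation: [-1.57, -0.0, 1.4]
contact_force: [-0.5, 0.5, 0.3]
finger_gap: 0.0859
```

```bash
python3 -c "
from h import *
s=grab_frame('scene');t=grab_frame('top')
crop('s',s,270,60,120,140,4,'pics/d1.png');crop('t',t,130,110,120,100,6,'pics/d2.png')
plan(.527,.261,.150,1.401)"
```

```text
t 3.08 at [0.5259 0.2618 0.2313] [-1.5704e+00 -1.0000e-04  1.4018e+00] gap 0.0853 twist deg 0.05 units x,y,z [-0.009  1.355 -0.02 ] norm mm 81.3
```

View pics/d1.png

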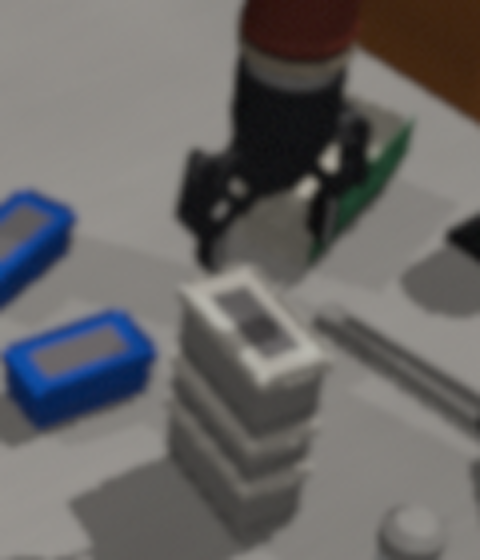

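View pics/d2.png

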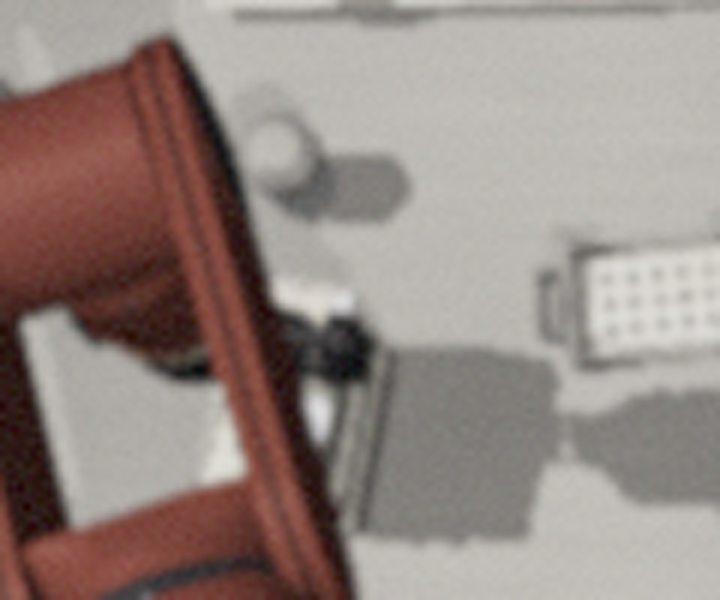

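```bash
python3 -c "
from h import *
xt=np.array([np.cos(1.4),np.sin(1.4),0])
for z in(.23,.25):
  for s in(-.0427,.0427,-.057,.057): print(z,s,((proj('scene',np.array([.526,.2615,z])+s*xt)-[270,60])*4).round(0),((proj('top',np.array([.526,.2615,z])+s*xt)-[130,110])*6).round(0))
"
```

```text
0.23 -0.0427 [[212. 282.]] [[339. 377.]]
0.23 0.0427 [[310. 249.]] [[182. 353.]]
0.23 -0.057 [[195. 287.]] [[365. 381.]]
0.23 0.057 [[327. 244.]] [[156. 349.]]
0.25 -0.0427 [[214. 260.]] [[331. 370.]]
0.25 0.0427 [[314. 228.]] [[173. 345.]]
0.25 -0.057 [[197. 265.]] [[358. 374.]]
0.25 0.057 [[330. 223.]] [[146. 341.]]
```

Emit:
drive_tool([
  [0,0.3,0,0,0],
  [0,0.3,0,0,0],
  [0,0.3,0,0,0],
  [0,0.25,0,0,0],
  [0,0.2,0,0,0],
  [0,0,0,0,0],
  [0,0,0,0,0],
], grip_force=40)

```text
t: 3.95
ee_pos: [0.5272, 0.2611, 0.1509]
orientation: [-1.572, -0.0, 1.401]
contact_force: [-0.0, -0.0, 0.1]
finger_gap: 0.0851
```

Emit:
drive_tool([
  [0,0,0,0,1],
  [0,0,0,0,1],
  [0,0,0,0,1],
  [0,0,0,0,1],
], grip_force=40)

```text
t: 4.45
ee_pos: [0.5276, 0.2613, 0.1516]
orientation: [-1.573, -0.001, 1.401]
contact_force: [0.5, 0.7, 6.1]
finger_gap: 0.0637
```

```bash
python3 -c "
from h import *
s=grab_frame('scene')
crop('s',s,270,60,120,140,4,'pics/e1.png')
print(ctrl.get_state())
plan(.527,.261,.150,1.401)"
```

```text
{'t': 4.5, 'joints': array([ 3.25942113e-01,  2.01328020e-01,  1.70312007e+00, -8.74976188e-05,
        1.23463827e+00, -1.07482164e+00]), 'qvel': array([2.06985066e-03, 6.77834113e-04, 9.56308195e-05, 5.23867601e-04,
       9.42016486e-04, 6.17718146e-04]), 'joint_torque': array([-3.06006130e-01, -4.32122684e+01, -3.35529828e+01, -6.14924007e-02,
        1.66708273e-01, -3.13080323e-02]), 'ee_pos': array([0.52760033, 0.26126663, 0.15160789]), 'orientation': array([-1.57303997e+00, -1.12000653e-03,  1.40079377e+00]), 'contact_force': array([0.36221689, 1.44919268, 6.00778405]), 'moment': array([-0.06829942, -0.03842095, -0.04224254]), 'finger_gap': 0.06365757322813562}
t 4.5 at [0.5276 0.2613 0.1516] [-1.5730e+00 -1.1000e-03  1.4008e+00] gap 0.0637 twist deg -0.01 units x,y,z [-0.006  0.027  0.009] norm mm 1.7
```

View pics/e1.png

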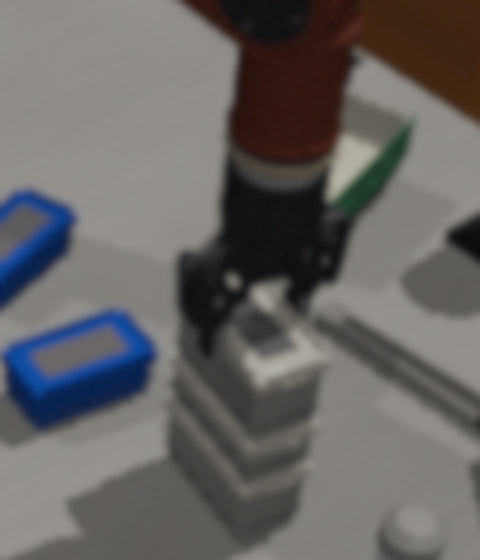

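Emit:
drive_tool([
  [0,-0.1,0,0,1],
  [0,-0.1,0,0,1],
  [0,-0.3,0,0,1],
  [0,-0.4,0,0,1],
  [0,-0.1,0,0,1],
  [0,0,0,0,1],
])

```text
t: 5.25
ee_pos: [0.5269, 0.261, 0.2109]
orientation: [-1.572, -0.0, 1.401]
contact_force: [-0.2, 0.1, -3.6]
finger_gap: 0.0631
```

```bash
python3 -c "
from h import *
s=grab_frame('scene')
crop('s',s,270,60,120,140,4,'pics/f1.png')
print(ctrl.get_state()['contact_force'])
plan(.43,-.05,.210,1.401)"
```

```text
[-0.59964843 -0.01930753 -3.69604953]
t 5.3 at [0.5264 0.2609 0.2099] [-1.5704e+00  3.0000e-04  1.4008e+00] gap 0.0634 twist deg -0.01 units x,y,z [-5.378e+00 -1.000e-03  7.090e-01] norm mm 325.5
```

View pics/f1.png

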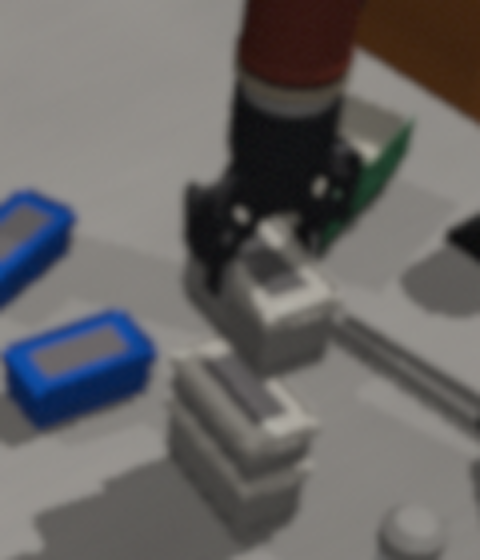

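Emit:
drive_tool([
  [-0.3,0,0.05,0,1],
  [-0.6,0,0.08,0,1],
  [-0.6,0,0.08,0,1],
  [-0.6,0,0.08,0,1],
  [-0.6,0,0.08,0,1],
  [-0.6,0,0.08,0,1],
  [-0.6,0,0.08,0,1],
  [-0.6,0,0.08,0,1],
  [-0.6,0,0.08,0,1],
  [-0.3,0,0.01,0,1],
  [0,0.3,0,0,1],
  [0,0.5,0,0,1],
  [0,0.5,0,0,1],
  [0,0.5,0,0,1],
  [0,0.5,0,0,1],
  [0,0.3,0,0,1],
  [0,0.1,0,0,1],
  [0,0.05,0,0,1],
  [0,0,0,0,1],
  [0,0,0,0,1],
])

```text
t: 7.8
ee_pos: [0.4311, -0.0515, 0.0461]
orientation: [-1.572, 0.0, 1.401]
contact_force: [-0.3, -0.3, -2.9]
finger_gap: 0.0636
```

```bash
python3 -c "
from h import *
s=grab_frame('scene')
crop('s',s,190,120,120,110,5,'pics/g1.png')
print(ctrl.get_state()['contact_force'])
plan(.43,-.05,.0396,1.401)"
```

```text
[-0.17067693  0.89367919 -4.17298812]
t 7.85 at [ 0.4311 -0.0514  0.046 ] [-1.5722e+00  2.0000e-04  1.4009e+00] gap 0.0633 twist deg -0.01 units x,y,z [0.02  0.107 0.022] norm mm 6.7
```

View pics/g1.png

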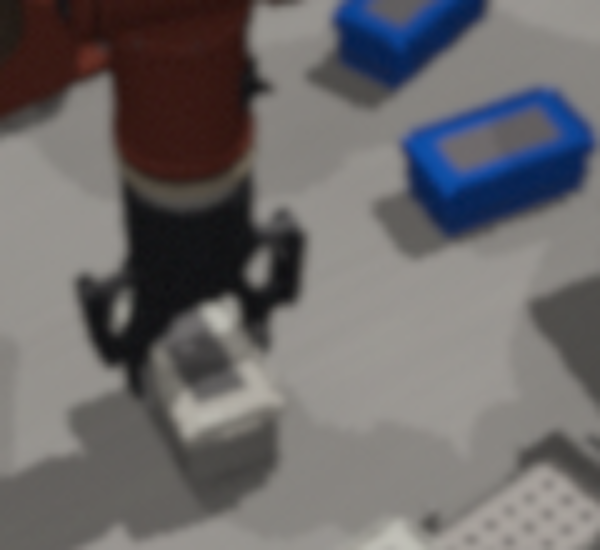

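Emit:
drive_tool([
  [0,0.03,0,0,1],
  [0,0.03,0,0,1],
  [0,0.02,0,0,1],
  [0,0,0,0,1],
])

```text
t: 8.35
ee_pos: [0.4303, -0.0512, 0.0403]
orientation: [-1.57, -0.0, 1.401]
contact_force: [0.4, 0.1, -3.8]
finger_gap: 0.063
```

Emit:
drive_tool([
  [0,0.02,0,0,1],
  [0,0.02,0,0,1],
  [0,0,0,0,1],
])

```text
t: 8.72
ee_pos: [0.4306, -0.0512, 0.0396]
orientation: [-1.57, 0.0, 1.401]
contact_force: [-8.1, 2.5, 13.8]
finger_gap: 0.0637
```

Emit:
drive_tool([
  [0,-0.015,0,0,1],
  [0,0,0,0,0.5],
  [0,0,0,0,0],
  [0,0,0,0,0],
  [0,0,0,0,0],
])

```text
t: 9.35
ee_pos: [0.4307, -0.0513, 0.0391]
orientation: [-1.571, 0.0, 1.401]
contact_force: [0.5, 0.1, 0.3]
finger_gap: 0.0852
```

Emit:
drive_tool([
  [0,-0.2,0,0,0],
  [0,-0.4,0,0,0],
  [0,-0.6,0,0,0],
  [0,-0.6,0,0,0],
  [0,-0.6,0,0,0],
  [0,-0.4,0,0,0],
  [0,0,0,0,0],
])

```text
t: 10.22
ee_pos: [0.432, -0.0517, 0.2099]
orientation: [-1.576, 0.001, 1.401]
contact_force: [-0.7, -0.4, 0.2]
finger_gap: 0.0854
```

```bash
python3 -c "
from h import *
s=grab_frame('scene');t=grab_frame('top')
cv2.imwrite('pics/s2.png',s);cv2.imwrite('pics/t2.png',t)
crop('s',s,190,100,170,130,4,'pics/h1.png');crop('t',t,150,130,180,110,4,'pics/h2.png')
plan(.527,.261,.20,1.401)
for ims in({'scene':s},{'top':t}):
  edgefit(ims,.12,.064,.07,[.4303,-.0512,-.17],verbose='top')
  edgefit(ims,.12,.064,.116,[.527,.261,-.17],verbose='mid')
  edgefit(ims,.112,.058,.009,[.613,.05,1.66],verbose='plate')
"
```

```text
t 10.32 at [ 0.4303 -0.0512  0.2068] [-1.5709  0.      1.4008] gap 0.0855 twist deg -0.01 units x,y,z [ 5.401  0.113 -0.71 ] norm mm 326.9
top ['scene'] [ 0.4325 -0.0556 -0.2239] n 100 med 0.74
mid ['scene'] [ 0.5293  0.255  -0.1497] n 100 med 0.59
plate ['scene'] [0.6124 0.0466 1.6417] n 97 med 0.49
top ['top'] [ 0.4317 -0.0487 -0.1336] n 59 med 0.35
mid ['top'] [ 0.5254  0.2622 -0.1663] n 100 med 0.35
plate ['top'] [0.6147 0.0534 1.701 ] n 97 med 0.51
```

View pics/h1.png

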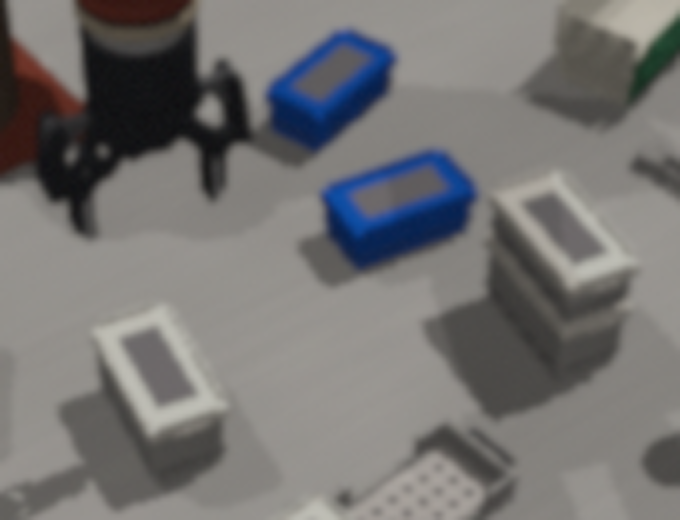

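View pics/h2.png

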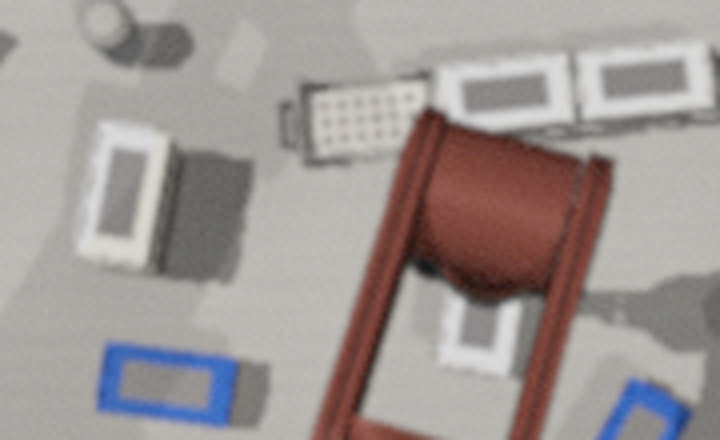

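Emit:
drive_tool([
  [0.3,0,-0.05,0,0],
  [0.6,0,-0.08,0,0],
  [0.6,0,-0.08,0,0],
  [0.6,0,-0.08,0,0],
  [0.6,0,-0.08,0,0],
  [0.6,0,-0.08,0,0],
  [0.6,0,-0.08,0,0],
  [0.6,0,-0.08,0,0],
  [0.6,0,-0.08,0,0],
  [0.3,0,-0.01,0,0],
  [0,0.3,0,0,0],
  [0,0.5,0,0,0],
  [0,0.5,0,0,0],
  [0,0.5,0,0,0],
  [0,0.22,0,0,0],
  [0,0,0,0,0],
  [0,0,0,0,0],
])

```text
t: 12.45
ee_pos: [0.5275, 0.2609, 0.0869]
orientation: [-1.572, -0.001, 1.401]
contact_force: [0.1, -0.2, -0.3]
finger_gap: 0.0852
```

Emit:
drive_tool([
  [0,0,0,0,1],
  [0,0,0,0,1],
  [0,0,0,0,1],
  [0,0,0,0,1],
], grip_force=40)

```text
t: 12.95
ee_pos: [0.5279, 0.2616, 0.0875]
orientation: [-1.574, -0.002, 1.401]
contact_force: [0.3, 1.5, 6.4]
finger_gap: 0.0633
```

Emit:
drive_tool([
  [0,-0.1,0,0,1],
  [0,-0.1,0,0,1],
  [0,-0.3,0,0,1],
  [0,-0.4,0,0,1],
  [0,-0.1,0,0,1],
  [0,0,0,0,1],
])

```text
t: 13.7
ee_pos: [0.527, 0.261, 0.1465]
orientation: [-1.572, -0.001, 1.401]
contact_force: [-0.3, 0.0, -2.3]
finger_gap: 0.0633
```

```bash
python3 -c "
from h import *
s=grab_frame('scene');t=grab_frame('top')
cv2.imwrite('pics/s3.png',s);cv2.imwrite('pics/t3.png',t)
crop('s',s,270,60,120,140,4,'pics/i1.png')
plan(.527,.261,.20,1.401)
for ims in({'scene':s},{'top':t}):
  edgefit(ims,.12,.064,.07,[.4303,-.0512,-.17],verbose='top')
  edgefit(ims,.112,.058,.009,[.613,.05,1.66],verbose='plate')
"
```

```text
t 13.8 at [0.5261 0.2607 0.145 ] [-1.5696e+00  7.0000e-04  1.4008e+00] gap 0.0631 twist deg -0.01 units x,y,z [ 0.007 -0.917 -0.014] norm mm 55.0
top ['scene'] [ 0.4379 -0.0562 -0.19  ] n 87 med 0.45
plate ['scene'] [0.6125 0.0473 1.6474] n 95 med 0.44
top ['top'] [ 0.431  -0.0486 -0.1933] n 96 med 0.41
plate ['top'] [0.6138 0.0532 1.6552] n 100 med 0.44
```

View pics/i1.png

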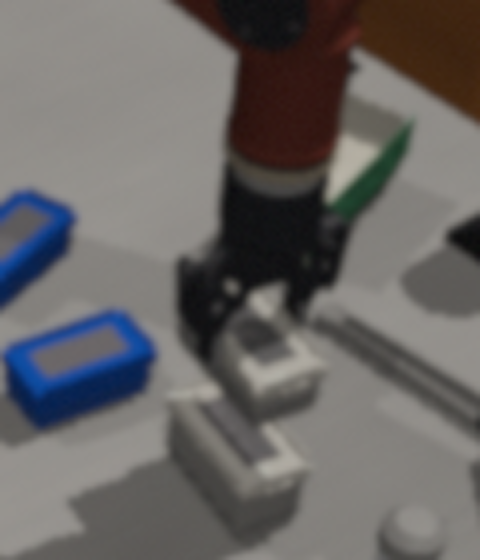

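Emit:
drive_tool([
  [0,0,0,4,1],
  [0,0,0,8,1],
  [0,0,0,10,1],
  [0,0,0,10,1],
  [0,0,0,10,1],
  [0,0,0,10,1],
  [0,0,0,10,1],
  [0,0,0,8,1],
  [0,0,0,5.5,1],
  [0,0,0,0,1],
  [0,0,0,0,1],
])

```text
t: 15.18
ee_pos: [0.5263, 0.2608, 0.1451]
orientation: [-1.571, 0.001, 0.085]
contact_force: [-0.2, 0.5, -2.2]
finger_gap: 0.063
```

```bash
python3 -c "
from h import *
plan(.6125,.0515,.1,.084)"
```

```text
t 15.18 at [0.5263 0.2608 0.1451] [-1.5711e+00  1.2000e-03  8.4900e-02] gap 0.063 twist deg 0.05 units x,y,z [ 1.139  0.752 -3.597] norm mm 230.8
```

Emit:
drive_tool([
  [0.08,0,-0.25,0,1],
  [0.16,0,-0.5,0,1],
  [0.16,0,-0.5,0,1],
  [0.16,0,-0.5,0,1],
  [0.16,0,-0.5,0,1],
  [0.16,0,-0.5,0,1],
  [0.16,0,-0.5,0,1],
  [0.1,0,-0.35,0,1],
  [0,0.4,0,0,1],
  [0,0.35,0,0,1],
  [0,0,0,0,1],
  [0,0,0,0,1],
])

```text
t: 16.68
ee_pos: [0.6129, 0.0517, 0.1011]
orientation: [-1.571, -0.0, 0.084]
contact_force: [0.3, 0.1, -1.8]
finger_gap: 0.0634
```

```bash
python3 -c "
from h import *
s=grab_frame('scene');t=grab_frame('top')
cv2.imwrite('pics/s4.png',s);cv2.imwrite('pics/t4.png',t)
crop('s',s,190,140,150,140,4,'pics/j1.png');crop('t',t,190,110,150,100,5,'pics/j2.png')
plan(.6125,.0515,.03,.084)
z=ctrl.get_state()['ee_pos'][2]+.0304
for ims in({'scene':s},{'top':t}):
  edgefit(ims,.12,.064,z,[.6125,.0515,1.655],verbose='mid')
  edgefit(ims,.12,.064,.07,[.4303,-.0512,-.17],verbose='top')
  edgefit(ims,.12,.064,.07,[.527,.261,-.17],verbose='bot')
  edgefit(ims,.12,.064,.059,[.625,-.076,1.657],verbose='A')
"
```

```text
t 16.77 at [0.6136 0.0517 0.102 ] [-1.5711 -0.0019  0.0837] gap 0.0633 twist deg -0.02 units x,y,z [-0.018  1.199 -0.002] norm mm 72.0
mid ['scene'] [0.6151 0.0378 1.8528] n 61 med 0.79
top ['scene'] [ 0.4321 -0.0558 -0.2269] n 100 med 0.73
bot ['scene'] [ 0.5286  0.2561 -0.1257] n 99 med 0.55
A ['scene'] [ 0.6284 -0.0785  1.6441] n 88 med 0.41
mid ['top'] [0.611  0.0544 1.5222] n 82 med 0.45
top ['top'] [ 0.4303 -0.0502 -0.1874] n 100 med 0.4
bot ['top'] [ 0.5272  0.262  -0.1729] n 100 med 0.35
A ['top'] [ 0.6239 -0.0716  1.6922] n 95 med 0.33
```

View pics/j1.png

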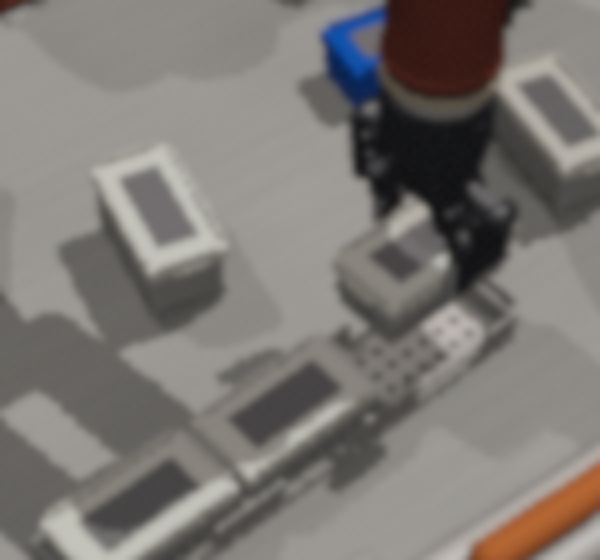

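View pics/j2.png

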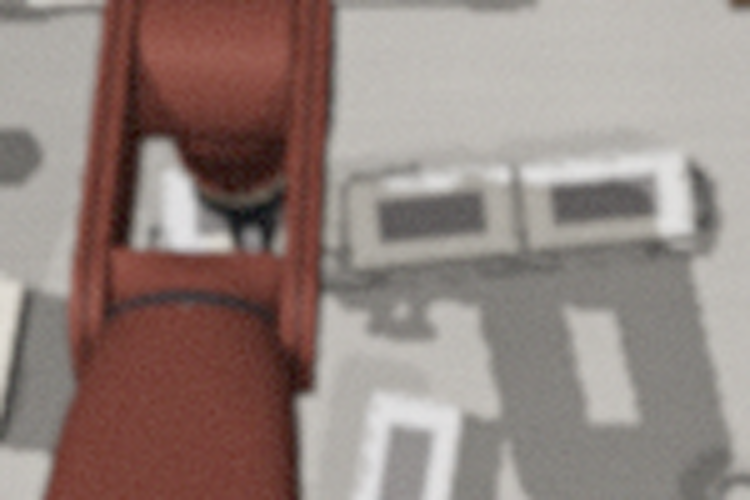

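Emit:
drive_tool([
  [0,0.25,0,0,1],
  [0,0.3,0,0,1],
  [0,0.15,0,0,1],
  [0,0,0,0,1],
  [0,0,0,0,1],
])

```text
t: 17.4
ee_pos: [0.613, 0.0514, 0.059]
orientation: [-1.571, -0.0, 0.083]
contact_force: [-0.2, 0.1, -2.3]
finger_gap: 0.0634
```

```bash
python3 -c "
from h import *
s=grab_frame('scene');t=grab_frame('top')
cv2.imwrite('pics/s5.png',s);cv2.imwrite('pics/t5.png',t)
crop('s',s,230,165,100,85,7,'pics/k1.png');crop('t',t,200,120,110,70,7,'pics/k2.png')
plan(.6125,.0515,.03,.084)
z=ctrl.get_state()['ee_pos'][2]+.0304;print(z)
for n in('scene','top'):
  o=np.array([230,165]) if n=='scene' else np.array([200,120])
  print(n,((proj(n,rect(.6129,.0517,1.655,.12,.064,z))-o+.43)*7).round(0).tolist(), ((proj(n,rect(.6129,.0517,1.655,.114,.059,z-.05))-o+.43)*7).round(0).tolist())
"
```

```text
t 17.5 at [0.6134 0.0513 0.0595] [-1.571e+00 -1.300e-03  8.300e-02] gap 0.063 twist deg -0.06 units x,y,z [-0.015  0.492  0.004] norm mm 29.5
0.08993512860900378
scene [[511.0, 192.0], [621.0, 279.0], [406.0, 430.0], [297.0, 335.0]] [[501.0, 278.0], [600.0, 358.0], [401.0, 500.0], [303.0, 414.0]]
top [[180.0, 315.0], [169.0, 193.0], [403.0, 170.0], [415.0, 292.0]] [[194.0, 331.0], [184.0, 222.0], [399.0, 201.0], [410.0, 309.0]]
```

View pics/k1.png

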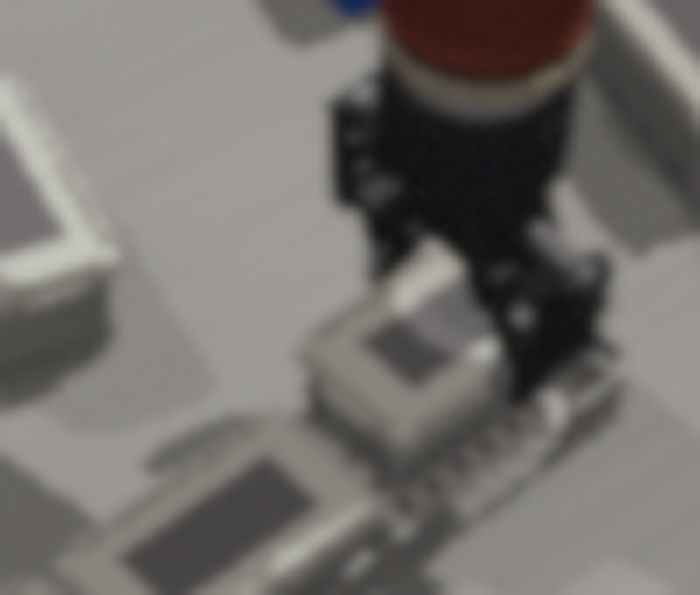

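View pics/k2.png

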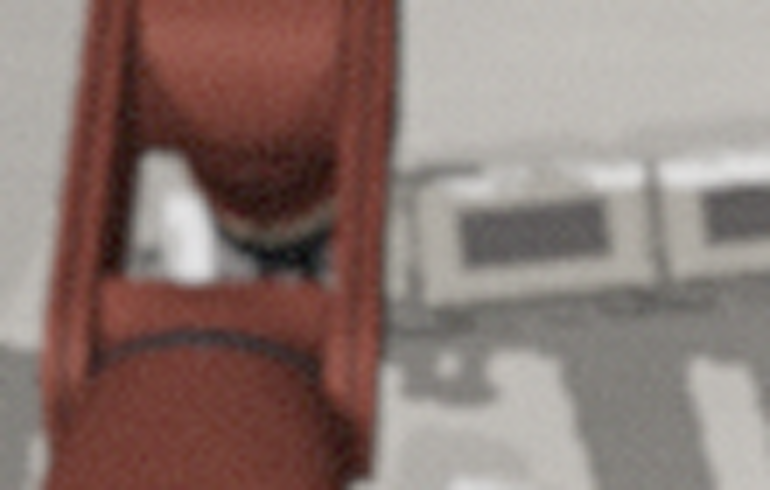

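Emit:
drive_tool([
  [0,0.05,0.017,0,1],
  [0,0.1,0,0,1],
  [0,0.05,0,0,1],
  [0,0,0,0,1],
])

```text
t: 18.0
ee_pos: [0.6122, 0.0524, 0.0462]
orientation: [-1.571, 0.001, 0.083]
contact_force: [0.2, 0.1, -1.7]
finger_gap: 0.0631
```

Emit:
drive_tool([
  [0,0.05,0,0,1],
  [0,0.1,0,0,1],
  [0,0.05,0,0,1],
  [0,0.03,0,0,1],
  [0,0,0,0,1],
])

```text
t: 18.62
ee_pos: [0.6125, 0.0524, 0.0328]
orientation: [-1.571, 0.0, 0.083]
contact_force: [0.0, 0.2, -3.1]
finger_gap: 0.0635
```

Emit:
drive_tool([
  [0,0.025,0,0,1],
  [0,0.02,0,0,1],
  [0,0,0,0,1],
])

```text
t: 19.0
ee_pos: [0.6129, 0.0524, 0.0306]
orientation: [-1.571, -0.0, 0.083]
contact_force: [0.5, 1.2, -1.0]
finger_gap: 0.0633
```

Emit:
drive_tool([
  [0,0.02,0,0,1],
  [0,0,0,0,1],
])

```text
t: 19.25
ee_pos: [0.6129, 0.0525, 0.0305]
orientation: [-1.571, 0.0, 0.083]
contact_force: [-4.7, 0.9, 7.7]
finger_gap: 0.0631
```

Emit:
drive_tool([
  [0,-0.005,0,0,0.5],
  [0,0,0,0,0],
  [0,0,0,0,0],
  [0,0,0,0,0],
  [0,-0.2,0,0,0],
  [0,-0.5,0,0,0],
  [0,-0.6,0,0,0],
  [0,-0.6,0,0,0],
  [0,-0.6,0,0,0],
  [0,-0.3,0,0,0],
  [0,0,0,0,0],
])

```text
t: 20.62
ee_pos: [0.6137, 0.0524, 0.1992]
orientation: [-1.571, -0.003, 0.083]
contact_force: [0.2, 0.3, -0.4]
finger_gap: 0.0854
```

```bash
python3 -c "
from h import *
plan(.4307,-.0512,.20,1.401)"
```

```text
t 20.62 at [0.6137 0.0524 0.1992] [-1.5712 -0.0034  0.0831] gap 0.0854 twist deg -75.51 units x,y,z [-2.217 -0.014  2.714] norm mm 210.3
```

Emit:
drive_tool([
  [0,0,0,-4,0],
  [0,0,0,-8,0],
  [0,0,0,-10,0],
  [0,0,0,-10,0],
  [0,0,0,-10,0],
  [0,0,0,-10,0],
  [0,0,0,-10,0],
  [0,0,0,-8,0],
  [0,0,0,-5.5,0],
  [-0.3,0,0.35,0,0],
  [-0.5,0,0.6,0,0],
  [-0.5,0,0.6,0,0],
  [-0.5,0,0.6,0,0],
  [-0.3,0,0.4,0,0],
  [-0.1,0,0.15,0,0],
  [0,0,0,0,0],
  [0,0,0,0,0],
])

```text
t: 22.75
ee_pos: [0.4313, -0.0499, 0.1972]
orientation: [-1.571, -0.0, 1.401]
contact_force: [0.0, 0.3, -0.4]
finger_gap: 0.0855
```

```bash
python3 -c "
from h import *
s=grab_frame('scene');t=grab_frame('top')
cv2.imwrite('pics/s6.png',s);cv2.imwrite('pics/t6.png',t)
crop('s',s,190,100,170,150,4,'pics/l1.png');crop('t',t,150,130,180,110,4,'pics/l2.png')
plan(.4307,-.0512,.0396,1.401)
for ims in({'scene':s},{'top':t}):
  edgefit(ims,.12,.064,.059,[.613,.052,1.655],verbose='mid')
  edgefit(ims,.12,.064,.059,[.625,-.076,1.657],verbose='A')
  edgefit(ims,.12,.064,.059,[.636,-.203,1.657],verbose='B')
  edgefit(ims,.12,.064,.07,[.527,.261,-.17],verbose='bot')
  edgefit(ims,.12,.064,.07,[.431,-.051,-.17],verbose='top')
"
```

```text
t 22.85 at [ 0.4313 -0.0499  0.1973] [-1.5706e+00 -2.0000e-04  1.4016e+00] gap 0.0855 twist deg 0.03 units x,y,z [-0.023  2.628  0.007] norm mm 157.7
mid ['scene'] [0.6171 0.0494 1.6563] n 100 med 0.81
A ['scene'] [ 0.6298 -0.0796  1.6682] n 100 med 0.69
B ['scene'] [ 0.6412 -0.2069  1.6725] n 100 med 0.59
bot ['scene'] [ 0.5293  0.2562 -0.1392] n 100 med 0.56
top ['scene'] [ 0.4324 -0.0551 -0.2047] n 100 med 0.83
mid ['top'] [0.6106 0.0573 1.6451] n 94 med 0.38
A ['top'] [ 0.6232 -0.0723  1.6753] n 100 med 0.39
B ['top'] [ 0.6339 -0.2011  1.6612] n 100 med 0.26
bot ['top'] [ 0.5264  0.2625 -0.1806] n 100 med 0.35
top ['top'] [ 0.4316 -0.0497 -0.159 ] n 55 med 0.33
```

View pics/l1.png

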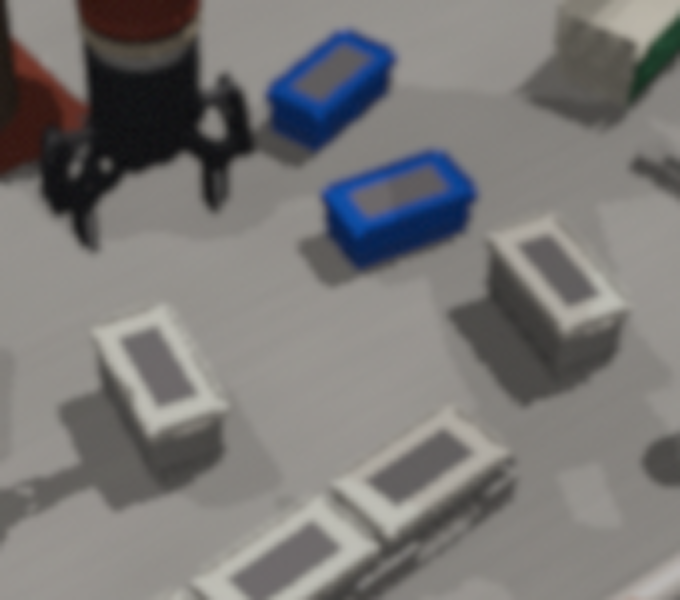

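View pics/l2.png

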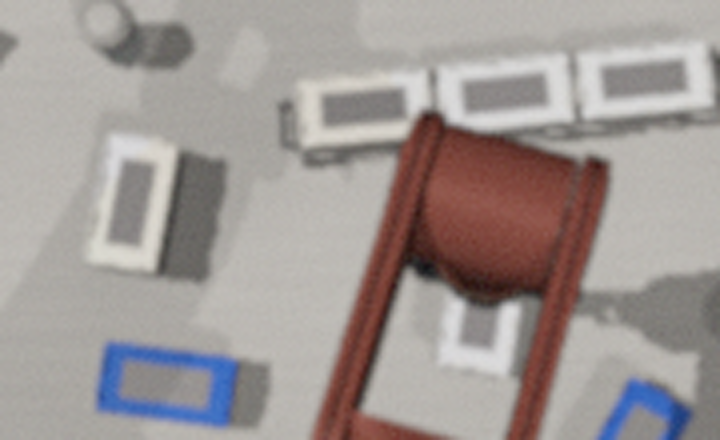

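```bash
python3 -c "
from h import *
def panel(n,im,p,z):
    # metric top-down patch at plane z, 0.5mm/px, box-aligned approx yaw -.17
    m=.0005;N=360;M=240
    g=np.mgrid[0:M,0:N];a=(g[1]-N/2)*m;b=-(g[0]-M/2)*m
    c,s=np.cos(-.17),np.sin(-.17)
    X=np.stack([p[0]+a*c-b*s,p[1]+a*s+b*c,np.full_like(a,z)],-1).reshape(-1,3)
    uv=proj(n,X).astype(np.float32).reshape(M,N,2)
    return cv2.remap(im,uv[...,0],uv[...,1],cv2.INTER_CUBIC)
rows=[]
for n,f in(('scene','pics/s6.png'),('top','pics/t6.png'),('top','pics/t3.png'),('scene','pics/s3.png')):
    im=cv2.imread(f)
    o=[]
    for nm,p in(('bot',(.527,.261)),('top',(.431,-.051))):
        w=panel(n,im,p,.07);o.append(w)
        gr=cv2.GaussianBlur(cv2.cvtColor(w,cv2.COLOR_BGR2GRAY),(0,0),3)
        c=gr[70:170,100:260];th,_=cv2.threshold(c,0,255,cv2.THRESH_OTSU)
        mk=(gr<th).astype(np.uint8)
        k,lab,st,ce=cv2.connectedComponentsWithStats(mk,connectivity=4)
        l=lab[120,180];r=cv2.minAreaRect(cv2.findContours((lab==l).astype(np.uint8),0,2)[0][0]);
        mo=cv2.moments((lab==l).astype(np.uint8),True);ang=.5*np.arctan2(2*mo['mu11'],mo['mu20']-mo['mu02'])
        off=(ce[l]-[180,120])*.5
        print(f,nm,'off mm (along,across)',(off*[1,-1]).round(1),'area',st[l][4],'yaw',round(-.17-ang,3),'rect',np.round(r[1],0),round(r[2],1))
    rows.append(np.hstack(o))
cv2.imwrite('pics/m1.png',np.vstack(rows[:2]))
"
```

```text
pics/s6.png bot off mm (along,across) [ 1.9 -2.3] area 8663 yaw -0.197 rect [ 60. 150.] 90.0
pics/s6.png top off mm (along,across) [ 1.  -2.8] area 9079 yaw -0.182 rect [ 61. 152.] 90.0
pics/t6.png bot off mm (along,across) [-2.2  3.5] area 9151 yaw -0.183 rect [153.  62.] 0.8
pics/t6.png top off mm (along,across) [33.8 -7.3] area 47881 yaw 0.463 rect [239. 359.] 90.0
pics/t3.png bot off mm (along,across) [ 7.5 -1.1] area 16090 yaw 0.274 rect [114. 410.] 64.3
pics/t3.png top off mm (along,across) [ 5.5 -0.2] area 7509 yaw -0.014 rect [ 65. 151.] 90.0
pics/s3.png bot off mm (along,across) [-25.3  18.1] area 23684 yaw -0.545 rect [160. 262.] 90.0
pics/s3.png top off mm (along,across) [ 5.2 -4.9] area 10461 yaw -0.077 rect [ 74. 168.] 90.0
```

View pics/m1.png

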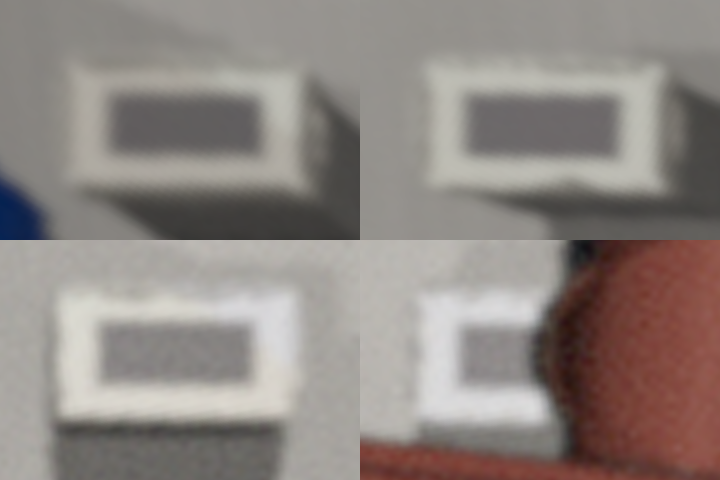

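Emit:
drive_tool([
  [-0.02,0.3,0.01,0,0],
  [0,0.5,0,0,0],
  [0,0.5,0,0,0],
  [0,0.5,0,0,0],
  [0,0.5,0,0,0],
  [0,0.32,0,0,0],
  [0,0,0,0,0],
  [0,0,0,0,0],
])

```text
t: 23.85
ee_pos: [0.4307, -0.0514, 0.0409]
orientation: [-1.572, 0.0, 1.401]
contact_force: [0.5, 0.2, 0.2]
finger_gap: 0.0855
```

Emit:
drive_tool([
  [0,0,0,0,1],
  [0,0,0,0,1],
  [0,0,0,0,1],
  [0,0,0,0,1],
], grip_force=40)

```text
t: 24.35
ee_pos: [0.431, -0.0514, 0.0415]
orientation: [-1.573, -0.0, 1.4]
contact_force: [-1.0, 2.7, 6.3]
finger_gap: 0.0636
```

Emit:
drive_tool([
  [0,-0.1,0,0,1],
  [0,-0.4,0,0,1],
  [0,-0.5,0,0,1],
  [0,-0.5,0,0,1],
  [0,-0.4,0,0,1],
  [0,-0.1,0,0,1],
  [0,0,0,0,1],
])

```text
t: 25.22
ee_pos: [0.4295, -0.0513, 0.1597]
orientation: [-1.57, 0.0, 1.401]
contact_force: [-0.0, 0.1, -5.2]
finger_gap: 0.0633
```

```bash
python3 -c "
from h import *
plan(.527,.261,.16,1.401)"
```

```text
t 25.23 at [ 0.4295 -0.0513  0.1597] [-1.5704  0.      1.4007] gap 0.0633 twist deg -0.02 units x,y,z [ 5.405e+00 -5.000e-03 -7.220e-01] norm mm 327.2
```

Emit:
drive_tool([
  [0.3,0,-0.05,0,1],
  [0.6,0,-0.08,0,1],
  [0.6,0,-0.08,0,1],
  [0.6,0,-0.08,0,1],
  [0.6,0,-0.08,0,1],
  [0.6,0,-0.08,0,1],
  [0.6,0,-0.08,0,1],
  [0.6,0,-0.08,0,1],
  [0.6,0,-0.08,0,1],
  [0.3,0,-0.015,0,1],
  [0,0.2,0,0,1],
  [0,0.3,0,0,1],
  [0,0.1,0,0,1],
  [0,0,0,0,1],
  [0,0,0,0,1],
  [0,0,0,0,1],
])

```text
t: 27.22
ee_pos: [0.527, 0.2608, 0.125]
orientation: [-1.572, -0.001, 1.401]
contact_force: [-0.7, 0.0, -3.6]
finger_gap: 0.0633
```

```bash
python3 -c "
from h import *
s=grab_frame('scene')
cv2.imwrite('pics/s7.png',s)
crop('s',s,290,90,90,110,5,'pics/n1.png')
plan(.527,.261,.1076,1.401);print(ctrl.get_state()['contact_force'])"
```

```text
t 27.27 at [0.5269 0.2609 0.125 ] [-1.5720e+00 -6.0000e-04  1.4006e+00] gap 0.0631 twist deg -0.02 units x,y,z [ 0.003  0.289 -0.001] norm mm 17.4
[ 1.155512   -0.80221754 -3.73599247]
```

View pics/n1.png

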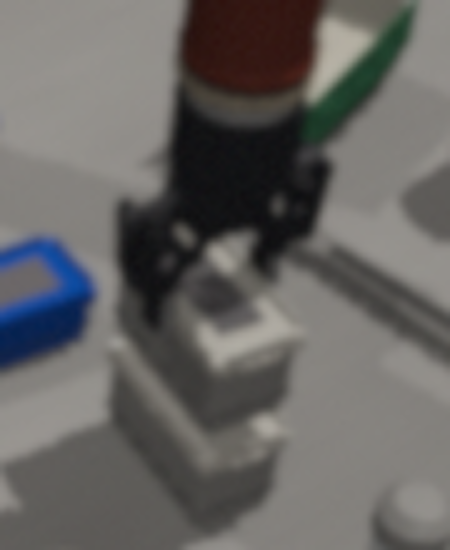

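Emit:
drive_tool([
  [0,0.1,0,0,1],
  [0,0.07,0,0,1],
  [0,0.03,0,0,1],
  [0,0,0,0,1],
])

```text
t: 27.78
ee_pos: [0.5263, 0.2608, 0.112]
orientation: [-1.57, 0.0, 1.401]
contact_force: [0.5, -0.1, -3.6]
finger_gap: 0.0635
```

Emit:
drive_tool([
  [0,0.03,0,0,1],
  [0,0.03,0,0,1],
  [0,0,0,0,1],
])

```text
t: 28.15
ee_pos: [0.5266, 0.261, 0.1085]
orientation: [-1.571, -0.0, 1.401]
contact_force: [0.5, 1.3, -4.2]
finger_gap: 0.0633
```

Below border level (0.111) with no contact yet, so the foot is inside the border. I'll creep onto the panel.

Emit:
drive_tool([
  [0,0.02,0,0,1],
  [0,0.01,0,0,1],
  [0,0,0,0,1],
])

```text
t: 28.52
ee_pos: [0.5266, 0.261, 0.1076]
orientation: [-1.571, -0.0, 1.401]
contact_force: [-2.6, 0.0, 2.8]
finger_gap: 0.0632
```

Emit:
drive_tool([
  [0,0.005,0,0,1],
  [0,0,0,0,0.5],
  [0,0,0,0,0],
  [0,0,0,0,0],
  [0,0,0,0,0],
  [0,-0.2,0,0,0],
  [0,-0.5,0,0,0],
  [0,-0.6,0,0,0],
  [0,-0.6,0,0,0],
  [-0.5,-0.2,0,0,0],
  [-0.8,0,0.3,0,0],
  [-0.8,0,0.4,0,0],
  [-0.8,0,0.4,0,0],
  [-0.8,0,0.4,0,0],
  [-0.5,0,0.3,0,0],
  [-0.3,0,0.2,0,0],
  [0,0,0,0,0],
])

```text
t: 30.65
ee_pos: [0.3624, 0.0143, 0.2335]
orientation: [-1.573, 0.0, 1.398]
contact_force: [0.3, 0.4, 0.0]
finger_gap: 0.0853
```

```bash
python3 -c "
from h import *
s=grab_frame('scene');t=grab_frame('top')
cv2.imwrite('pics/s8.png',s);cv2.imwrite('pics/t8.png',t)
crop('s',s,290,100,90,100,6,'pics/o1.png');crop('s',s,170,170,170,130,4,'pics/o3.png');crop('t',t,140,120,200,110,4,'pics/o2.png')
for ims in({'scene':s},{'top':t}):
  edgefit(ims,.12,.064,.136,[.527,.261,-.17],verbose='top')
  edgefit(ims,.12,.064,.059,[.613,.052,1.655],verbose='mid')
"
```

```text
top ['scene'] [ 0.5279  0.254  -0.2055] n 99 med 0.76
mid ['scene'] [0.6165 0.0515 1.631 ] n 100 med 0.52
top ['top'] [ 0.5238  0.2602 -0.1902] n 100 med 0.34
mid ['top'] [0.6119 0.0565 1.6445] n 100 med 0.28
```

View pics/o1.png

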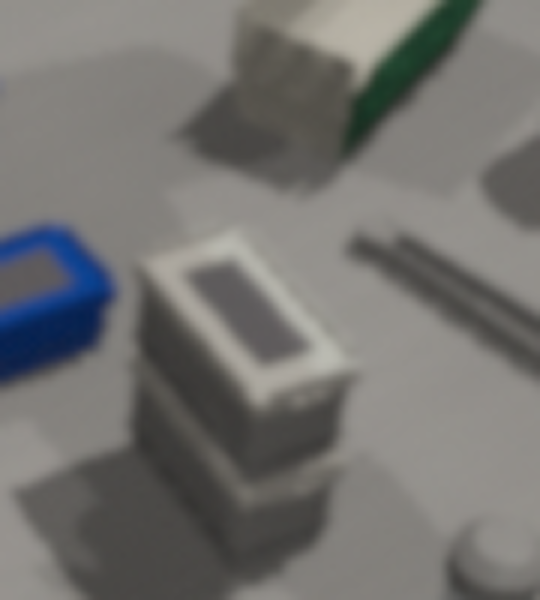

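View pics/o2.png

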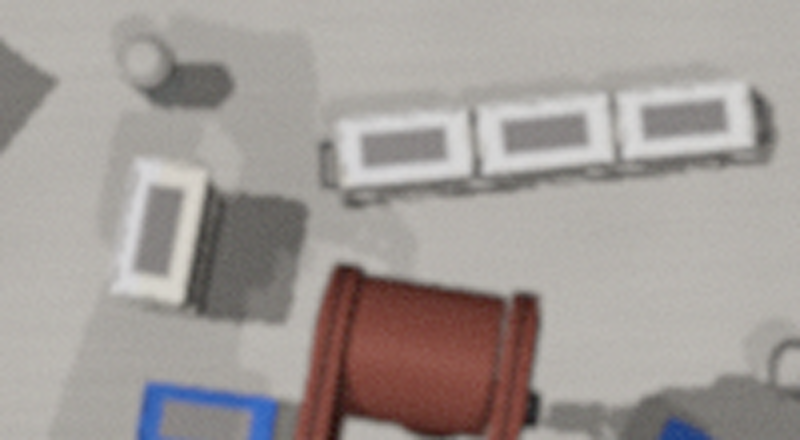

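View pics/o3.png

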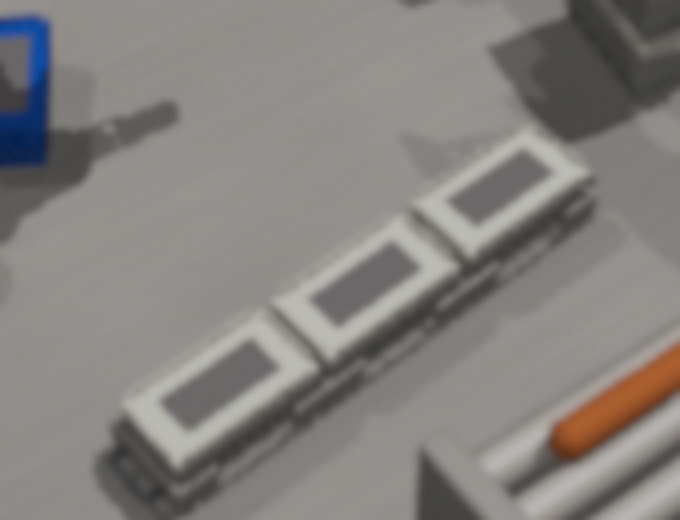

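```bash
python3 -c "
from h import *
print(ctrl.get_state()['contact_force'],ctrl.get_state()['t']);print(ctrl.close_job())"
```

```text
[ 0.51857825 -0.08237592 -0.27200138] 30.75
the job is handed in; nothing more can be done
None
```

The shallow box is in the rail's empty bay, the top box is restacked on the bottom box, and I handed the job in at about 31 s of the 70 s. The system gave no verdict.

I stood the top box on the clear worktop, set the shallow box in the bay, then put the top box back on the bottom one. Each box was gripped across its lid skirt and lowered slowly until the wrist force showed contact.

What my last checks showed:
- **Shallow box:** it met the plate with its underside about 9 mm up. It lies in line with the other two rail boxes at about 129 mm spacing, with its yaw within about 0.03 rad of theirs.
- **Top box:** its foot went below the border level freely and met the panel about 66 mm above the worktop. It looks square on the bottom box.
- **Bottom box:** I saw no movement in the pictures.
- **Arm:** the gripper was open and clear of everything. The rail boxes, shaker, tongs and blue look-alikes looked unmoved. I did not re-check the bottles and the dip pot at the end.

One disagreement: the two cameras differed by 4–7 mm in position and a few hundredths of a radian in yaw. To place the boxes I relied on position differences within each picture and on the robot's own readings, which agreed to about 1–2 mm.

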